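Walk the bench block round to the fence

TASK

Push the heavy cast bench block round on its green mat, walking it corner by corner, until its red side lies flat against the steel fence and neither end of the block sticks out past the fence. Only push it: do not lift it, tip it or shove it off the mat, and leave the other things on the bench where they are.

Things in the scene. Friction and masses are not known exactly. Their poses are not given: they have to be found in the camera images.
- block: cast-alloy bench block, light grey, 90 (x) by 125 (y) by 45 mm high, about 0.9 kg, dark groove and holes on top, one long side red. Too wide to grasp; slides on four small feet (4 mm high, 36 mm in x and 53 mm in y from the middle), so a push near a corner both turns and shifts it. Origin: centre of its underside; +x points out of the red side, z up
- red_side (a point): middle of the block's red long side: 45 mm from the block's origin along the block's +x, 24.5 mm up; the red also shows as a 16 mm band along that edge of the top. Same axes as the block
- fence: fixed steel strip 250 mm long (its y), 26 high, 8 thick. Origin: middle of the face towards the mat, at bench height; face = plane x = 0, mat and block on its -x side. The flat green mat (yellow border, no step) reaches 290 mm out from the face and 180 mm to either side of its middle; behind the face is a foot 53 mm deep, 5 high
- tub: bystander, leave alone: white open plastic tub, 80 mm across and 50 high, origin centre of its underside
- battery: bystander, leave alone: black and yellow battery pack, 100 x 36 x 26 mm, lying flat, origin centre of its underside
- tube: bystander, leave alone: red metal tube standing on end, 28 mm across, 62 high, origin centre of its underside
- gear: bystander, leave alone: flat brass collar, 48 mm across, 12 high, origin centre of its underside
- driver: bystander, leave alone: blue-handled screwdriver lying on the planks beyond the fence, origin at mid-underside
Mind the look-alikes: they are no part of the job. What is meant by the block is not purple or turquoise, and is the larger of those in its own colour.

How it is judged:
By the outcome, as a careful person would: the job done as asked, in the order asked, and still so for the second after the job is handed in, with the robot touching nothing.
It also fails if it takes over 67 s, if anything falls off the work surface, if the arm or the gripper's body presses on something with over 40 N, if the wrist force passes 120 N, or if a joint passes its speed limit or range.

ROBOT

A 7-joint arm with a two-finger parallel gripper is mounted at the origin on the work surface. World frame = base frame: x ahead of the robot, y to its left, z up, the work surface at z = 0. Lengths are in m, angles in rad, forces in N, time in s.
With the tool pointing down it reaches from about 0.425 to 0.925 m from the base axis. Payload 6.8 kg.
Tool frame: the origin (TCP) lies midway between the tips of the shut fingers; the grasp point (between the pads) lies 19 mm behind it; z points along the fingers, y is the direction in which the jaws open and shut (so a half turn about z gives the same grasp; the last joint's range is limited). The gripper opens to 85 mm and grips with 20 to 120 N. Pads are 22 mm wide; open, the fingers measure 114 mm over their backs; the gripper's body (76 mm by 85 mm) begins 54 mm behind the grasp point. The pads swing forward as they close: fully open they stand 13 mm farther back than shut.
Start: joints at [-1.32, 0.477, 0.022, 1.555, -0.011, 1.109, -0.083], TCP at [0.237, 0.632, 0.231] pointing down, gripper open.
Joint ranges: [-2.96, 2.96], [-0.34, 2.1], [-1.41, 1.46], [0.24, 2.44], [-1.37, 4.51], [0.17, 1.92], [-2.96, 2.96]. Speed limits (rad/s): [2.39, 2.39, 3.14, 3.14, 3.14, 3.14, 3.14].

INTERFACE

Orientations are given as a unit quaternion [w, x, y, z].
In Python, from station import * gives the robot as it stands. The module is installed in compiled form; this text tells all that it offers.
- The arm moves only by the tool jog_arm, never from a script. Its arguments are lists of equal length, an entry for each row: "dp": the shift along the tool's x, y, z in units of 25 mm (1.0 is 25 mm), a list of three; "angular": the turn, a rotation vector about the tool's x, y, z in units of 5 degrees (1.0 is 5 degrees), a list of three; "claw": the finger opening in mm, from 0 to 85.4. A call has exactly 5 rows; each row is the pose to reach, as a shift and turn from the pose commanded when the call began, along the tool's axes at that moment; what a row does not reach only later rows make up. A row lasts 1/10 s, in which the tool goes at most 50 mm and 8.59 degrees, less where a joint would pass 70% of its speed; a pose out of reach is approached as far as the arm can. A call with a gripper value outside its range is refused whole. The fingers move at their own pace and stop on an object; "grip_force" is the grip in N (left out, the last holds). Time passes only in rows, so rows that repeat a pose let the fingers close, or fill a call up. It gives the time, the measured TCP pose, the force and the opening at its end, in the units of the state.
- get_obs(): the state, without advancing time (a new reading comes with each control period).
- read_camera(name): name is "side" or "top"; returns a dict with "pixels" (480x640x3 uint8, blue, green, red), "camera_matrix" (3x3 intrinsics, pixels), "rvec" (rotation vector, rad) and "tvec" (3), from world to camera coordinates, as OpenCV has them. Camera axes: x right, y down, z forward; pixel columns grow to the right and rows downward; lengths in m; the calibration is good to about 2 mm. A picture is of the moment at which its call begins. There is no depth.
- hand_in(): hands the job in, once; it reports no verdict.
The state is a dict: "t": time; "q": joint angles; "joint_vel": joint speeds; "joint_torque": joint torques, N m; "eef_pos": TCP position; "tool_rot": TCP orientation; "contact_force": force on the tool from outside, world axes, zero at the start; "torque": the same for the moment, N m; "gripper_width": opening from 0.0 (shut) to 1.0 (fully open).
Only numpy, scipy, OpenCV 4.12 (cv2) and the standard library are available. Lean on these libraries where they do the work, as an engineer would, in place of code of your own. Each camera call takes 0.05 s, during which the arm holds its last target.

## Working session

There is one attempt and no reset: what is moved stays moved. The work goes in short steps, Python scripts to look and compute and a tool call to move; the robot and the scene stay as the last step left them, time stands still between calls to the robot, and variables do not carry over. Pictures are saved under pics/ and viewed, and the job is handed in when it is done.

Besides the shell and the picture viewer there is one more tool, called after "Emit:" as a command line: name --argument value ..., lists and objects as JSON in quotes. jog_arm: Moves the arm, as the interface text tells. Its arguments: {"type":"object","properties":{"dp":{"type":"array","items":{"type":"array","items":{"type":"number"}}},"angular":{"type":"array","items":{"type":"array","items":{"type":"number"}}},"claw":{"type":"array","items":{"type":"number"}},"grip_force":{"type":"number"}},"required":["dp","angular","claw"]}

```bash
mkdir -p pics; cat > h.py <<'E'
from station import *
import numpy as np, cv2
def cam(n,fn=None):
    c=read_camera(n)
    if fn: cv2.imwrite('pics/'+fn,c['pixels'])
    return c
def ray(c,uv,z):
    uv=np.asarray(uv,float).reshape(-1,1,2)
    R=cv2.Rodrigues(np.array(c['rvec'],float))[0];t=np.array(c['tvec'],float).ravel()
    n=cv2.undistortPoints(uv,np.array(c['camera_matrix'],float),None).reshape(-1,2)
    d=np.c_[n,np.ones(len(n))]@R; o=-R.T@t
    return o+d*((z-o[2])/d[:,2])[:,None]
E
python3 - <<'E'
from h import *
for n in('top','side'):
    c=cam(n,n+'0.png');print(n,c['rvec'],c['tvec'],c['camera_matrix'])
o=get_obs();print({k:np.round(v,3) for k,v in o.items()})
E
```

```text
top [ 2.1957749  -1.98810893  0.22638359] [-0.0124081   0.50833751  0.8293062 ] [[450.23498937   0.         326.0923949 ]
 [  0.         450.23498937 237.14485297]
 [  0.           0.           1.        ]]
side [ 1.96681339 -0.84740318  0.49161744] [-0.32365872  0.21397186  0.82152244] [[489.78418746   0.         316.39218654]
 [  0.         489.78418746 245.75019007]
 [  0.           0.           1.        ]]
{'t': np.float64(0.1), 'q': array([-1.32 ,  0.478,  0.022,  1.556, -0.012,  1.109, -0.083]), 'joint_vel': array([ 0.001, -0.003,  0.   , -0.002, -0.001,  0.   ,  0.   ]), 'joint_torque': array([ 4.0000e-03, -5.9775e+01,  1.6140e+00, -2.8195e+01,  1.3000e-02,
        5.0000e-03,  0.0000e+00]), 'eef_pos': array([0.237, 0.631, 0.23 ]), 'tool_rot': array([-0.   ,  0.178,  0.984, -0.001]), 'contact_force': array([0.208, 0.114, 0.491]), 'torque': array([ 0.015, -0.018,  0.006]), 'gripper_width': np.float64(0.999)}
```

View pics/top0.png

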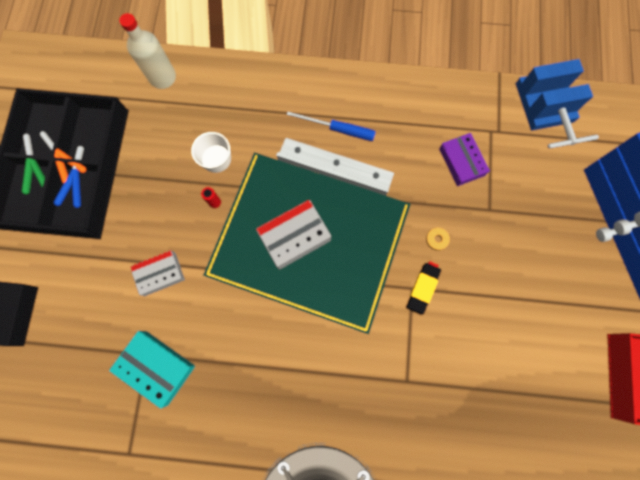

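View pics/side0.png

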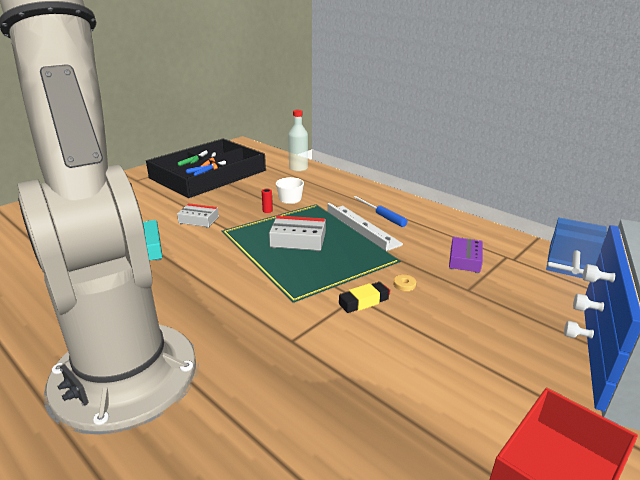

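```bash
python3 - <<'E'
from h import *
c=cam('top');im=c['pixels']
cv2.imwrite('pics/z0.png',cv2.resize(im[120:345,190:450],None,fx=3,fy=2.65,interpolation=cv2.INTER_CUBIC))
hsv=cv2.cvtColor(im,cv2.COLOR_BGR2HSV)
g=cv2.inRange(hsv,(70,60,30),(95,255,140))
y=cv2.inRange(hsv,(22,110,110),(35,255,255))
m=g|y
m[:, :195]=0;m[:,412:]=0
cs=sorted(cv2.findContours(m,0,2)[0],key=cv2.contourArea)[-1]
h=cv2.convexHull(cs);q=cv2.approxPolyDP(h,6,True).reshape(-1,2);print(q,ray(c,q,0).round(3))
w=cv2.inRange(hsv,(0,0,100),(179,45,255));r=cv2.inRange(hsv,(0,120,100),(8,255,255))|cv2.inRange(hsv,(172,120,100),(179,255,255))
for nm,mm in(('w',w),('r',r)):
    for k in cv2.findContours(mm,0,2)[0]:
        if cv2.contourArea(k)>60:print(nm,cv2.contourArea(k),cv2.boundingRect(k),cv2.approxPolyDP(cv2.convexHull(k),3,True).reshape(-1,2).tolist())
for n,p in dict(tub=(213,150),tube=(210,197),gear=(438,239),bat=(424,288)).items(): print(n,ray(c,p,0.02).round(3))
E
```

```text
[[256 154]
 [407 205]
 [366 331]
 [206 274]] [[ 0.692  0.212  0.   ]
 [ 0.608 -0.126  0.   ]
 [ 0.336 -0.059  0.   ]
 [ 0.418  0.279  0.   ]]
w 1822.5 (268, 447, 104, 33) [[371, 479], [268, 477], [280, 461], [297, 452], [321, 447], [349, 456]]
w 1126.0 (133, 254, 50, 41) [[174, 254], [182, 279], [141, 294], [133, 272]]
w 142.5 (597, 227, 21, 14) [[617, 232], [606, 240], [597, 234], [608, 227]]
w 176.0 (618, 220, 21, 15) [[636, 221], [638, 226], [622, 233], [619, 220]]
w 2305.5 (259, 206, 72, 63) [[330, 240], [279, 268], [259, 236], [314, 206]]
w 84.5 (75, 146, 9, 14) [[82, 146], [81, 158], [75, 159], [77, 147]]
w 2265.0 (277, 139, 116, 54) [[277, 154], [285, 139], [391, 172], [385, 192]]
w 134.0 (23, 133, 10, 23) [[26, 133], [31, 143], [30, 155], [25, 152]]
w 1121.0 (192, 132, 38, 39) [[204, 133], [220, 134], [227, 141], [229, 161], [224, 168], [212, 170], [194, 159], [193, 143]]
w 110.0 (40, 131, 14, 19) [[41, 131], [53, 142], [52, 149], [40, 136]]
w 348.0 (549, 108, 49, 40) [[549, 146], [561, 108], [597, 136]]
w 244.5 (139, 34, 18, 22) [[149, 34], [156, 45], [149, 55], [142, 55], [139, 39]]
r 2573.0 (608, 333, 32, 92) [[608, 334], [639, 334], [639, 424], [611, 417]]
r 191.0 (131, 251, 41, 20) [[171, 251], [166, 257], [131, 269], [138, 262]]
r 434.5 (257, 200, 55, 35) [[311, 203], [307, 209], [259, 234], [257, 228], [306, 200]]
r 251.0 (201, 187, 20, 21) [[203, 188], [213, 189], [220, 199], [217, 207], [201, 196]]
r 230.5 (119, 13, 19, 19) [[124, 13], [132, 14], [136, 21], [130, 31], [119, 22]]
tub [[0.684 0.301 0.02 ]]
tube [[0.578 0.291 0.02 ]]
gear [[ 0.535 -0.19   0.02 ]]
bat [[ 0.431 -0.167  0.02 ]]
```

View pics/z0.png

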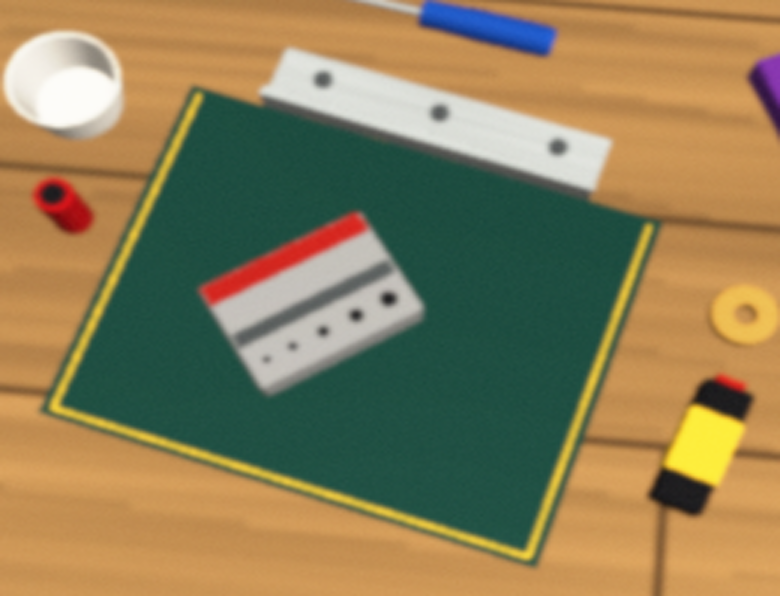

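```bash
python3 - <<'E'
from h import *
c=cam('top')
Z=lambda P:[(190+x/3,120+y/2.65) for x,y in P]
m=ray(c,Z([(192,88),(660,220),(535,563),(42,410)]),0)[:,:2]
print(m.round(4),[np.linalg.norm(m[i]-m[i-1]).round(4) for i in range(4)])
ref=np.array([[0,.18],[0,-.18],[-.29,-.18],[-.29,.18]])
# rigid fit
a=ref-ref.mean(0);b=m-m.mean(0);U,S,V=np.linalg.svd(a.T@b);R=(U@V).T;t=m.mean(0)-R@ref.mean(0)
print('fence',t,np.degrees(np.arctan2(R[1,0],R[0,0])),'res',(ref@R.T+t-m).round(4).tolist())
ff=ray(c,Z([(263,93),(592,192)]),.026)[:,:2];print('fence top face edge in F',((ff-t)@R).round(4))
k=ray(c,Z([(198,290),(361,212),(424,308),(266,384)]),.045)[:,:2]
print('blk corners',k.round(4),[np.linalg.norm(k[i]-k[i-1]).round(4) for i in range(4)])
rb=np.array([[.045,.0625],[.045,-.0625],[-.045,-.0625],[-.045,.0625]])
b=k-k.mean(0);U,S,V=np.linalg.svd(rb.T@b);Rb=(U@V).T
print('block',k.mean(0),np.degrees(np.arctan2(Rb[1,0],Rb[0,0])),'in F',(k.mean(0)-t)@R,((k-t)@R).round(4))
E
```

```text
[[ 0.6937  0.2162]
 [ 0.613  -0.1319]
 [ 0.3337 -0.0643]
 [ 0.4164  0.2825]] [np.float64(0.2852), np.float64(0.3574), np.float64(0.2874), np.float64(0.3566)]
fence [0.65528352 0.04214853] -13.346100125274951 res [[0.0031, 0.0011], [0.0007, -0.001], [-0.0021, -0.0017], [-0.0017, 0.0017]]
fence top face edge in F [[ 0.0003  0.1208]
 [-0.0035 -0.1256]]
blk corners [[0.5121 0.1802]
 [0.5845 0.0781]
 [0.5131 0.0281]
 [0.4449 0.1259]] [np.float64(0.0863), np.float64(0.1252), np.float64(0.0872), np.float64(0.1193)]
block [0.51365127 0.10305966] 35.73263237316445 in F [-0.15186753  0.02657278] [[-0.1712  0.1012]
 [-0.0772  0.0186]
 [-0.1351 -0.0465]
 [-0.224   0.033 ]]
```

Emit:
jog_arm --dp '[[-1.5,-1.2,0],[-3,-2.5,0],[-4.5,-3.8,0],[-6,-5,0],[-7.5,-6.3,0]]' --angular '[[0,0,-0.3],[0,0,-0.6],[0,0,-0.9],[0,0,-1.2],[0,0,-1.5]]' --claw '[0,0,0,0,0]' --grip_force 60

```text
t: 0.7
eef_pos: [0.358, 0.417, 0.2313]
tool_rot: [0.0, 0.113, 0.994, 0.0]
contact_force: [1.1, -0.0, 0.8]
gripper_width: 0.145
```

```bash
cat >> h.py <<'E'
T=np.array([.6553,.0421]);YAW=np.radians(-13.6)
RF=np.array([[np.cos(YAW),-np.sin(YAW)],[np.sin(YAW),np.cos(YAW)]])
from scipy.spatial.transform import Rotation as Ro
def st(tgtF=None,z=None):
    o=get_obs();p=np.array(o['eef_pos']);M=Ro.from_quat(np.array(o['tool_rot'])[[1,2,3,0]]).as_matrix()
    F=RF.T@(p[:2]-T);ay=np.degrees(np.arctan2(M[1,1],M[0,1]))
    print('t',round(o['t'],2),'F mm',(F*1e3).round(1),'z',(p[2]*1e3).round(1),'tool y rel F y',round(ay-90-np.degrees(YAW),2),'zdn',M[:,2].round(3),'f',np.round(o['contact_force'],1),'w',round(o['gripper_width'],2))
    if tgtF is not None:
        g=RF@(np.array(tgtF)/1e3)+T;d=np.r_[g,z/1e3]-p
        print('dp units',(M.T@d/.025).round(2))
def blk(c,fn):
    im=c['pixels'];cv2.imwrite('pics/'+fn,cv2.resize(im[120:345,190:450],None,fx=3,fy=2.65,interpolation=cv2.INTER_CUBIC))
def meas(c,P,):
    # P: zoom pts of top corners redL,redR,backR,backL (None for hidden)
    rb=np.array([[.045,.0625],[.045,-.0625],[-.045,-.0625],[-.045,.0625]])
    i=[j for j in range(4) if P[j] is not None]
    k=ray(c,[(190+P[j][0]/3,120+P[j][1]/2.65) for j in i],.045)[:,:2]
    k=(k-T)@RF;a=rb[i]-rb[i].mean(0);b=k-k.mean(0);U,S,V=np.linalg.svd(a.T@b)
    D=np.diag([1,np.sign(np.linalg.det(U@V))]);R=(U@D@V).T;t=k.mean(0)-R@rb[i].mean(0)
    print('block F mm',(t*1e3).round(1),'yaw',np.degrees(np.arctan2(R[1,0],R[0,0])).round(2),'res',((rb[i]@R.T+t-k)*1e3).round(1).tolist());return t,R
E
python3 -c "
from h import *
st((-209,116),150)"
```

```text
t 0.7 F mm [-377.1  294.5] z 231.3 tool y rel F y 0.61 zdn [ 0.  0. -1.] f [ 1.1 -0.   0.8] w 0.15
dp units [-6.65 -7.21  3.25]
```

Emit:
jog_arm --dp '[[-1.3,-1.5,0.4],[-2.6,-2.9,1],[-4,-4.3,2],[-5.3,-5.8,2.7],[-6.6,-7.2,3.2]]' --angular '[[0,0,0],[0,0,0],[0,0,0],[0,0,0],[0,0,0]]' --claw '[0,0,0,0,0]'

```text
t: 1.2
eef_pos: [0.4736, 0.2111, 0.1525]
tool_rot: [-0.0, 0.113, 0.994, -0.0]
contact_force: [0.8, 0.2, 1.0]
gripper_width: -0.003
```

Emit:
jog_arm --dp '[[0,0,1],[0,0,2.5],[0,0,4],[0,0,5],[0,0,5.2]]' --angular '[[0,0,0],[0,0,0],[0,0,0],[0,0,0],[0,0,0]]' --claw '[0,0,0,0,0]'

```text
t: 1.7
eef_pos: [0.4715, 0.2118, 0.0208]
tool_rot: [-0.002, 0.114, 0.994, -0.002]
contact_force: [-1.0, -0.1, -0.4]
gripper_width: 0.001
```

```bash
python3 -c "
from h import *
st((-209,116),18)
blk(cam('top'),'z1.png');cam('side','s1.png')"
```

```text
t 1.7 F mm [-218.5  121.7] z 20.8 tool y rel F y 0.55 zdn [-0.005 -0.003 -1.   ] f [-1.  -0.1 -0.4] w 0.0
dp units [-0.38 -0.23  0.11]
```

View pics/z1.png

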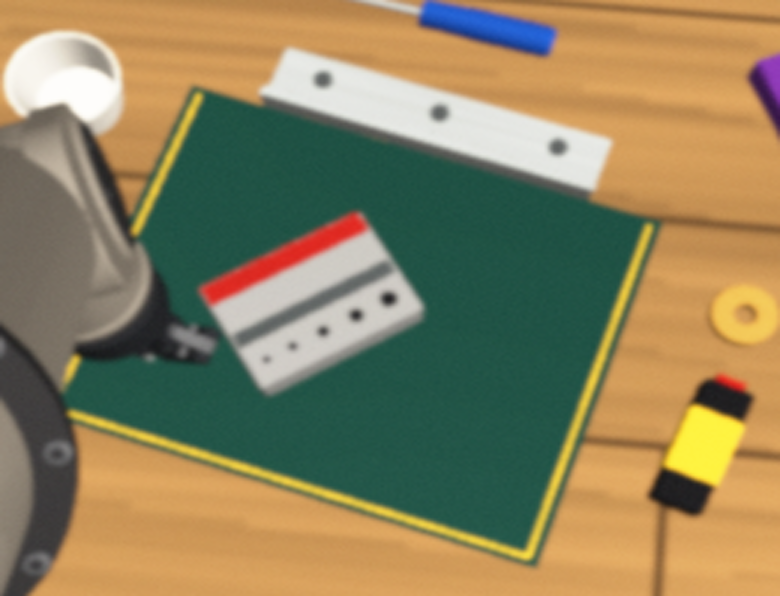

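View pics/s1.png

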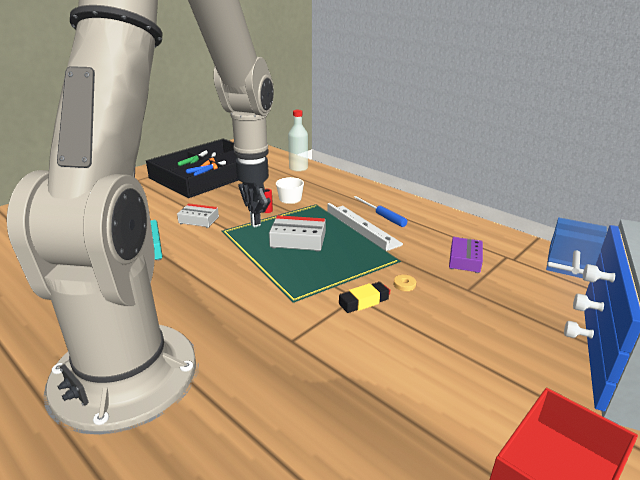

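Emit:
jog_arm --dp '[[-0.3,-0.18,0.1],[-0.6,-0.36,0.1],[-0.9,-0.54,0.1],[-1.2,-0.72,0.1],[-1.5,-0.9,0.1]]' --angular '[[0,0,0],[0,0,0],[0,0,0],[0,0,0],[0,0,0]]' --claw '[0,0,0,0,0]'

```text
t: 2.3
eef_pos: [0.5053, 0.1833, 0.0215]
tool_rot: [-0.0, 0.114, 0.994, 0.001]
contact_force: [-3.9, 6.3, 5.2]
gripper_width: -0.0
```

Emit:
jog_arm --dp '[[-0.25,-0.15,0],[-0.5,-0.3,0],[-0.75,-0.45,0],[-1.0,-0.6,0],[-1.0,-0.6,0]]' --angular '[[0,0,0],[0,0,0],[0,0,0],[0,0,0],[0,0,0]]' --claw '[0,0,0,0,0]'

```text
t: 2.8
eef_pos: [0.5273, 0.1629, 0.0216]
tool_rot: [0.001, 0.114, 0.994, 0.001]
contact_force: [-0.6, 2.7, 1.2]
gripper_width: -0.003
```

```bash
python3 -c "
from h import *
st()
blk(cam('top'),'z2.png')"
```

```text
t 2.8 F mm [-152.8   87.3] z 21.6 tool y rel F y 0.54 zdn [ 0.002  0.002 -1.   ] f [-0.6  2.7  1.2] w -0.0
```

View pics/z2.png

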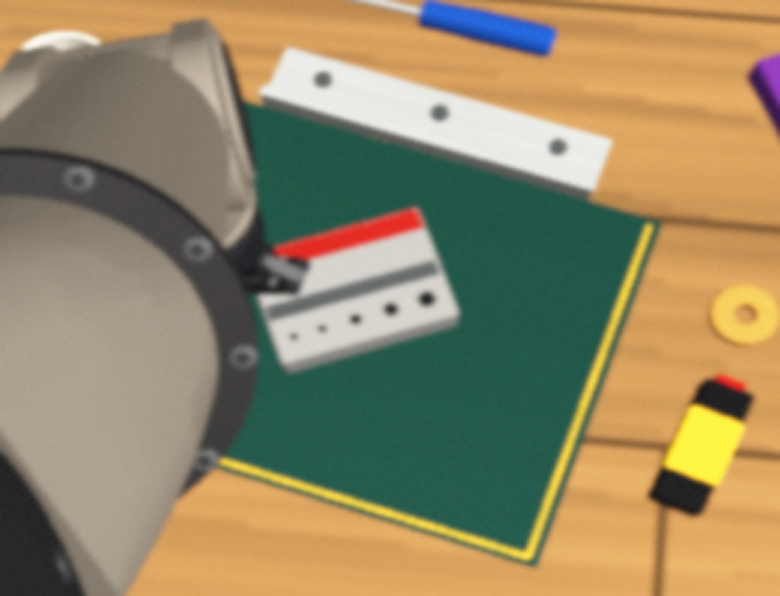

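```bash
python3 -c "
from h import *
t,R=meas(cam('top'),[None,(420,209),(460,311),(289,363)])
print(R.T@(np.array([-.1528,.0873])-t))"
```

```text
block F mm [-132.8    3.6] yaw 38.04 res [[2.9, 0.9], [-0.5, -2.8], [-2.4, 1.9]]
[0.03577865 0.07823583]
```

Emit:
jog_arm --dp '[[0.7,0.7,0],[1.2,1.2,0],[1.2,1.2,-1.5],[1.2,1.2,-2.6],[1.6,0.2,-2.8]]' --angular '[[0,0,0],[0,0,0],[0,0,0],[0,0,0],[0,0,0]]' --claw '[0,0,0,0,0]'

```text
t: 3.4
eef_pos: [0.4915, 0.179, 0.0941]
tool_rot: [0.003, 0.112, 0.994, 0.002]
contact_force: [-0.3, -0.4, -0.1]
gripper_width: 0.001
```

Emit:
jog_arm --dp '[[0.5,-1.3,0],[1.0,-2.6,0],[1.35,-3.95,0],[1.35,-3.95,0],[1.35,-3.95,0]]' --angular '[[0,0,0],[0,0,0],[0,0,0],[0,0,0],[0,0,0]]' --claw '[0,0,0,0,0]'

```text
t: 3.9
eef_pos: [0.4327, 0.0864, 0.091]
tool_rot: [-0.0, 0.115, 0.993, -0.0]
contact_force: [-0.0, 0.4, 1.1]
gripper_width: -0.003
```

```bash
python3 -c "
from h import *
st((-226,-6),20)
blk(cam('top'),'z3.png')"
```

```text
t 3.9 F mm [-226.8   -9.3] z 91.0 tool y rel F y 0.42 zdn [-0. -0. -1.] f [-0.   0.4  1.1] w -0.0
dp units [-0.03  0.13  2.84]
```

View pics/z3.png

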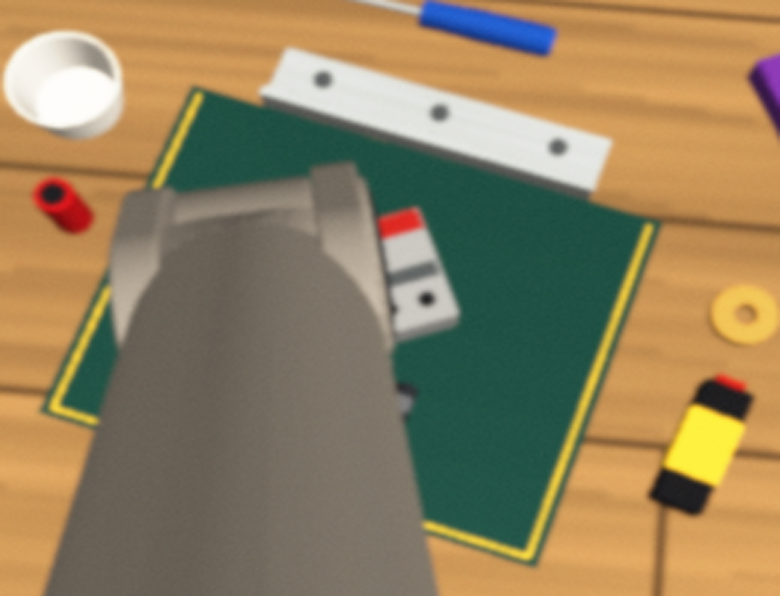

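```bash
python3 -c "
from h import *
c=cam('top');o=get_obs()
for p in (o['eef_pos'],np.r_[o['eef_pos'][:2],.02]):
  u=cv2.projectPoints(np.array(p),c['rvec'],c['tvec'],c['camera_matrix'],None)[0].ravel();print((u[0]-190)*3,(u[1]-120)*2.65)
R=cv2.Rodrigues(c['rvec'])[0];print(-R.T@c['tvec'])
c=cam('side','s3.png')"
```

```text
316.35396400612495 394.0650327137263
323.5549152933244 408.8548930979468
[0.30677682 0.01631239 0.92300143]
```

View pics/s3.png

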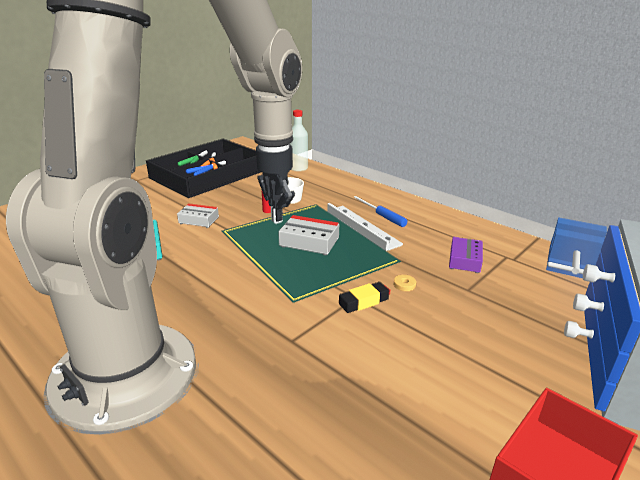

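Emit:
jog_arm --dp '[[0,0,1],[0,0,2],[0,0,2.8],[0,0,2.8],[-0.3,0.15,2.8]]' --angular '[[0,0,0],[0,0,0],[0,0,0],[0,0,0],[0,0,0]]' --claw '[0,0,0,0,0]'

```text
t: 4.55
eef_pos: [0.4403, 0.0897, 0.0208]
tool_rot: [-0.001, 0.113, 0.994, -0.0]
contact_force: [0.6, -0.1, 0.3]
gripper_width: -0.0
```

Emit:
jog_arm --dp '[[-0.3,0.15,0],[-0.6,0.3,0],[-0.9,0.45,0],[-1.2,0.6,0],[-1.5,0.7,0]]' --angular '[[0,0,0],[0,0,0],[0,0,0],[0,0,0],[0,0,0]]' --claw '[0,0,0,0,0]'

```text
t: 5.05
eef_pos: [0.4801, 0.0986, 0.0211]
tool_rot: [-0.002, 0.113, 0.994, -0.0]
contact_force: [-6.8, 1.3, 3.1]
gripper_width: -0.003
```

```bash
python3 -c "
from h import *
st()
blk(cam('top'),'z4.png')"
```

```text
t 5.05 F mm [-183.6   13.7] z 21.1 tool y rel F y 0.6 zdn [-0.004 -0.    -1.   ] f [-6.8  1.3  3.1] w -0.0
```

View pics/z4.png

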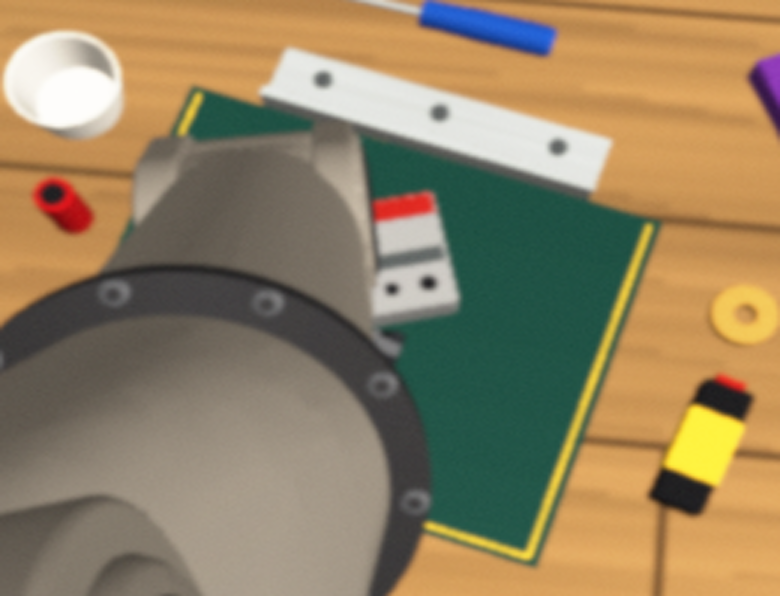

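```bash
python3 -c "
from h import *
t,R=meas(cam('top'),[None,(433,193),(460,302),None])
print(R.T@(np.array([-.1836,.0137])-t))"
```

```text
block F mm [-116.6    8.1] yaw 30.83 res [[0.7, 0.4], [-0.7, -0.4]]
[-0.05464815  0.03915937]
```

Emit:
jog_arm --dp '[[0.3,-0.15,0],[0.55,0.3,0],[0.2,0.5,0],[-0.1,0.67,0],[-0.4,0.83,0]]' --angular '[[0,0,0],[0,0,0],[0,0,0],[0,0,0],[0,0,0]]' --claw '[0,0,0,0,0]'

```text
t: 5.65
eef_pos: [0.4949, 0.1168, 0.0208]
tool_rot: [-0.002, 0.113, 0.994, -0.0]
contact_force: [-6.7, 0.5, 4.4]
gripper_width: -0.001
```

Emit:
jog_arm --dp '[[-0.25,0.1,0],[-0.5,0.2,0],[-0.75,0.3,0],[-1,0.4,0],[-1,0.4,0]]' --angular '[[0,0,0],[0,0,0],[0,0,0],[0,0,0],[0,0,0]]' --claw '[0,0,0,0,0]'

```text
t: 6.15
eef_pos: [0.5233, 0.121, 0.0208]
tool_rot: [-0.0, 0.113, 0.994, 0.0]
contact_force: [-1.9, 0.8, -0.1]
gripper_width: 0.001
```

```bash
python3 -c "
from h import *
st()
blk(cam('top'),'z5.png')"
```

```text
t 6.15 F mm [-146.8   45.7] z 20.8 tool y rel F y 0.59 zdn [-0.     0.001 -1.   ] f [-1.9  0.8 -0.1] w 0.0
```

View pics/z5.png

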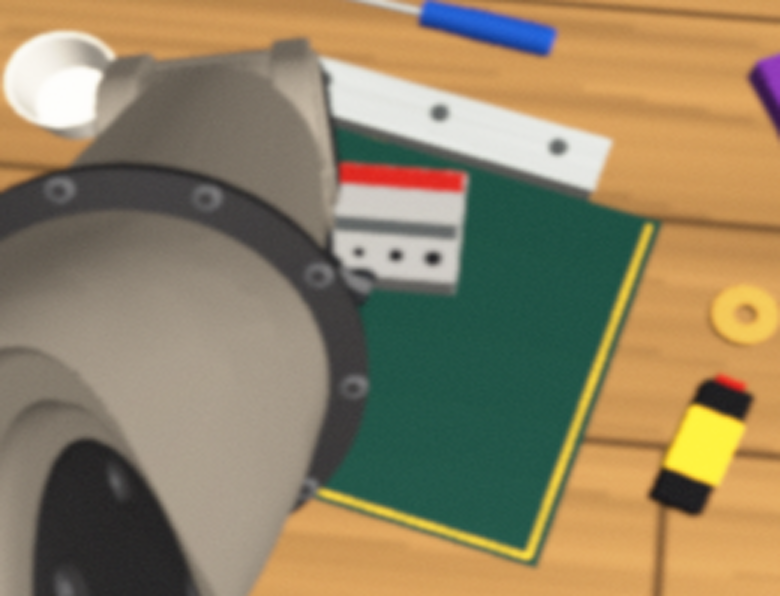

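```bash
python3 -c "
from h import *
c=cam('top')
t,R=meas(c,[None,(468,173),(457,284),None])
k=(ray(c,[(190+x/3,120+y/2.65) for x,y in [(340,163),(468,173)]],.045)[:,:2]-T)@RF;print(k,'yaw from red edge',np.degrees(np.arctan2(k[1,0]-k[0,0],k[0,1]-k[1,1])))
print(R.T@(np.array([-.1468,.0457])-t))"
```

```text
block F mm [-81.7   9.6] yaw 13.98 res [[0.3, 0.1], [-0.3, -0.1]]
[[-0.04448052  0.04543084]
 [-0.02324569 -0.04025022]] yaw from red edge 13.9194754319459
[-0.05446275  0.05075803]
```

Emit:
jog_arm --dp '[[0.7,0,0],[1.4,-0.7,0],[1.4,-1.4,0.1],[1.4,-1.4,0.3],[1.4,-1.4,0.4]]' --angular '[[0,0,0],[0,0,0],[0,0,0],[0,0,0],[0,0,0]]' --claw '[0,0,65,65,65]'

```text
t: 6.75
eef_pos: [0.4817, 0.0939, 0.0109]
tool_rot: [0.001, 0.114, 0.993, 0.0]
contact_force: [-0.2, 0.3, 0.0]
gripper_width: 0.505
```

Emit:
jog_arm --dp '[[0,0,0],[-0.2,0,0],[-0.4,0,0],[-0.6,0,0],[-0.8,0,0]]' --angular '[[0,0,0],[0,0,0],[0,0,0],[0,0,0],[0,0,0]]' --claw '[65,65,65,65,65]'

```text
t: 7.25
eef_pos: [0.5009, 0.0894, 0.011]
tool_rot: [0.0, 0.114, 0.994, 0.0]
contact_force: [0.1, 0.2, 0.1]
gripper_width: 0.762
```

```bash
python3 -c "
from h import *
st()
cam('side','s6.png')"
```

```text
t 7.25 F mm [-161.2    9.7] z 11.0 tool y rel F y 0.54 zdn [ 0.  0. -1.] f [0.1 0.2 0.1] w 0.76
```

View pics/s6.png

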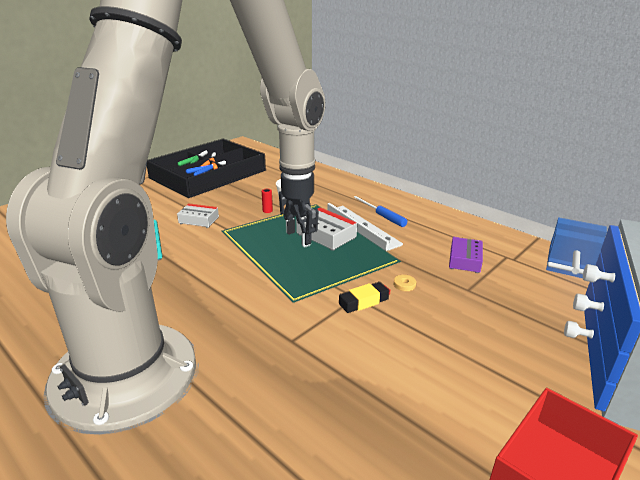

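Emit:
jog_arm --dp '[[-0.3,0,0],[-0.6,0,0],[-0.9,0,0],[-1.2,0,0],[-1.4,0,0]]' --angular '[[0,0,0],[0,0,0],[0,0,0],[0,0,0],[0,0,0]]' --claw '[65,65,65,65,65]'

```text
t: 7.8
eef_pos: [0.5331, 0.0823, 0.0105]
tool_rot: [-0.002, 0.113, 0.994, 0.0]
contact_force: [-5.9, 3.5, 2.9]
gripper_width: 0.76
```

```bash
python3 -c "
from h import *
st()
blk(cam('top'),'z7.png')"
```

```text
t 7.8 F mm [-128.3   10.3] z 10.5 tool y rel F y 0.63 zdn [-0.003  0.001 -1.   ] f [-5.9  3.5  2.9] w 0.76
```

View pics/z7.png

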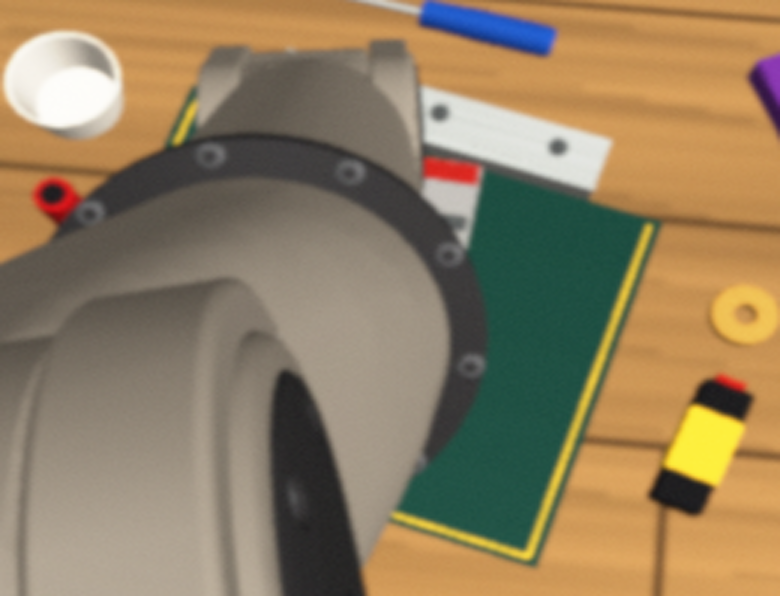

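Emit:
jog_arm --dp '[[-0.15,0,0],[-0.3,0,0],[-0.45,0,0],[-0.6,0,0],[-0.7,0,0]]' --angular '[[0,0,0],[0,0,0],[0,0,0],[0,0,0],[0,0,0]]' --claw '[65,65,65,65,65]'

```text
t: 8.35
eef_pos: [0.55, 0.0783, 0.0105]
tool_rot: [-0.001, 0.113, 0.994, 0.0]
contact_force: [-4.4, 3.5, 1.6]
gripper_width: 0.762
```

```bash
python3 -c "
from h import *
st()
blk(cam('top'),'z8.png');cam('side','s8.png')"
```

```text
t 8.35 F mm [-110.8   10.4] z 10.5 tool y rel F y 0.62 zdn [-0.003  0.001 -1.   ] f [-4.4  3.5  1.6] w 0.76
```

View pics/z8.png

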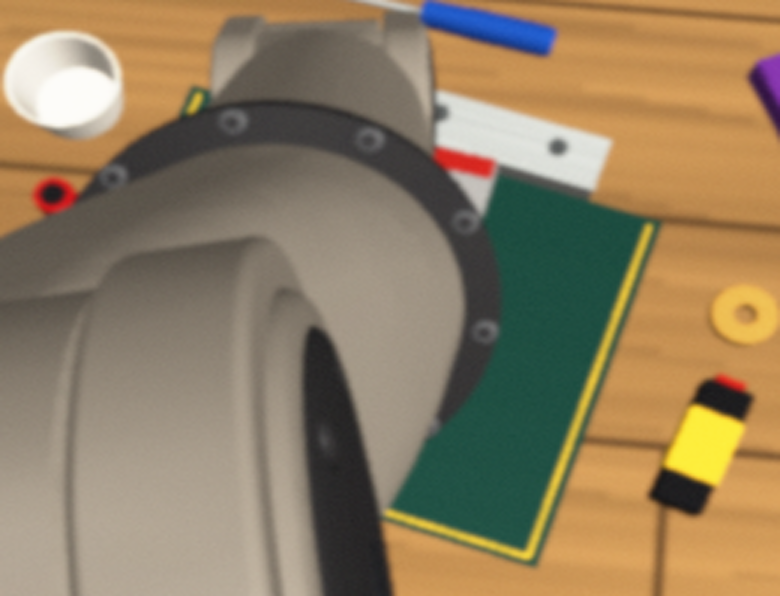

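View pics/s8.png

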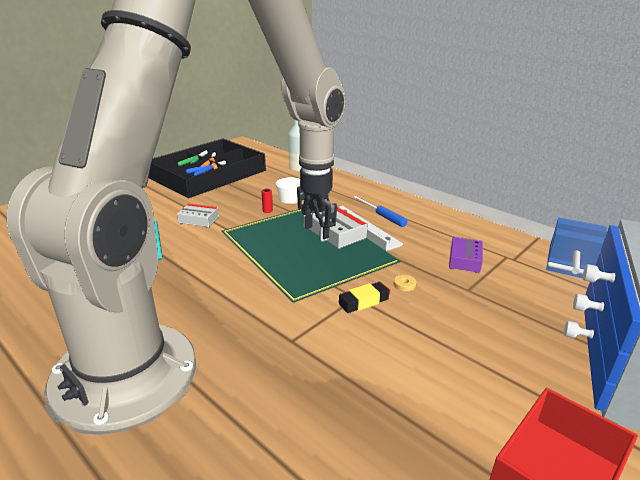

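Emit:
jog_arm --dp '[[-0.1,0,0],[-0.2,0,0],[-0.3,0,0],[-0.35,0,0],[-0.35,0,0]]' --angular '[[0,0,0],[0,0,0],[0,0,0],[0,0,0],[0,0,0]]' --claw '[65,65,65,65,65]'

```text
t: 8.95
eef_pos: [0.559, 0.0758, 0.0107]
tool_rot: [-0.001, 0.114, 0.994, 0.0]
contact_force: [-4.2, 3.3, -0.1]
gripper_width: 0.76
```

```bash
python3 -c "
from h import *
st()
blk(cam('top'),'z9.png');print(np.round(get_obs()['torque'],2))"
```

```text
t 8.95 F mm [-101.5   10.1] z 10.7 tool y rel F y 0.53 zdn [-0.002  0.    -1.   ] f [-4.2  3.3 -0.1] w 0.76
[0.63 0.9  0.07]
```

View pics/z9.png

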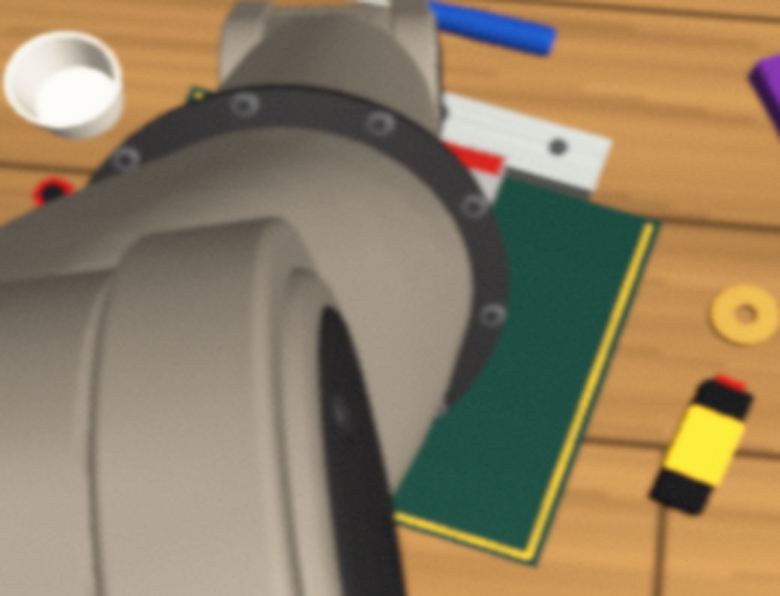

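Emit:
jog_arm --dp '[[-0.05,0,0],[-0.1,0,0],[-0.15,0,0],[-0.2,0,0],[-0.2,0,0]]' --angular '[[0,0,0],[0,0,0],[0,0,0],[0,0,0],[0,0,0]]' --claw '[65,65,65,65,65]'

```text
t: 9.5
eef_pos: [0.5589, 0.0757, 0.0104]
tool_rot: [-0.006, 0.113, 0.994, -0.0]
contact_force: [-18.7, 7.3, 14.0]
gripper_width: 0.766
```

Emit:
jog_arm --dp '[[-0.05,0,0],[-0.08,0,0],[-0.08,0,0],[-0.08,0,0],[-0.08,0,0]]' --angular '[[0,0,0],[0,0,0],[0,0,0],[0,0,0],[0,0,0]]' --claw '[65,65,65,65,65]'

```text
t: 10.0
eef_pos: [0.5588, 0.0756, 0.0101]
tool_rot: [-0.007, 0.113, 0.994, -0.0]
contact_force: [-22.8, 6.5, 17.9]
gripper_width: 0.757
```

```bash
python3 -c "
from h import *
st();print(np.round(get_obs()['torque'],2))"
```

```text
t 10.0 F mm [-101.6    9.9] z 10.1 tool y rel F y 0.58 zdn [-0.015  0.001 -1.   ] f [-22.8   6.5  17.9] w 0.76
[ 1.11  4.39 -0.32]
```

Emit:
jog_arm --dp '[[0.4,0,0],[1,0,0],[1.6,0,-0.5],[2,0,-2],[2,0,-4]]' --angular '[[0,0,0],[0,0,0],[0,0,0],[0,0,0],[0,0,0]]' --claw '[65,65,65,65,65]'

```text
t: 10.5
eef_pos: [0.5161, 0.0844, 0.1105]
tool_rot: [-0.001, 0.114, 0.993, -0.001]
contact_force: [1.6, -0.7, 0.1]
gripper_width: 0.763
```

Emit:
jog_arm --dp '[[0,1,-1],[0,2.5,-2],[0,4.5,-2],[0,6.5,-2],[0,8,-2]]' --angular '[[0,0,0],[0,0,0],[0,0,0],[0,0,0],[0,0,0]]' --claw '[65,65,65,65,65]'

```text
t: 11.0
eef_pos: [0.565, 0.2834, 0.1622]
tool_rot: [0.002, 0.114, 0.994, 0.001]
contact_force: [0.3, -0.1, -0.1]
gripper_width: 0.76
```

```bash
python3 -c "
from h import *
st()
c=cam('top');cv2.imwrite('pics/z10.png',cv2.resize(c['pixels'][120:235,255:410],None,fx=5,fy=5,interpolation=cv2.INTER_CUBIC))
c=cam('side');cv2.imwrite('pics/s10.png',cv2.resize(c['pixels'][150:310,220:430],None,fx=3.7,fy=3.7,interpolation=cv2.INTER_CUBIC))"
```

```text
t 11.0 F mm [-144.5  213.3] z 162.2 tool y rel F y 0.56 zdn [ 0.004  0.003 -1.   ] f [ 0.3 -0.1 -0.1] w 0.76
```

View pics/z10.png

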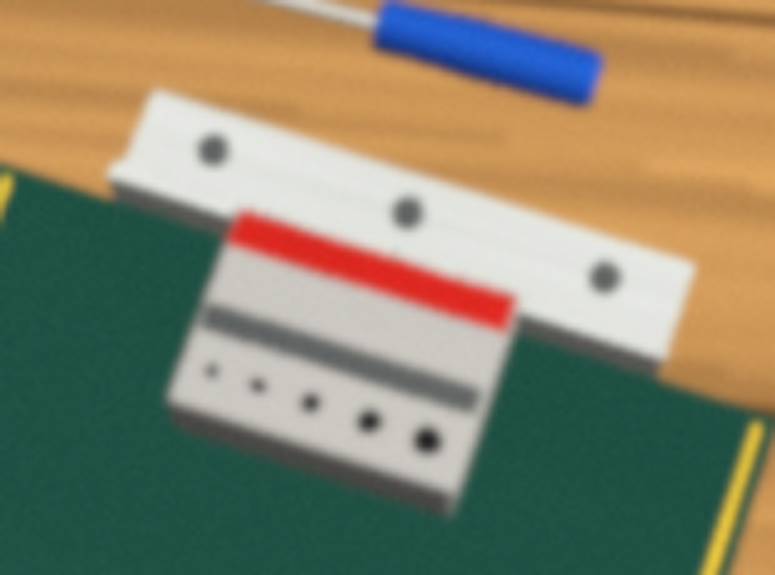

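View pics/s10.png

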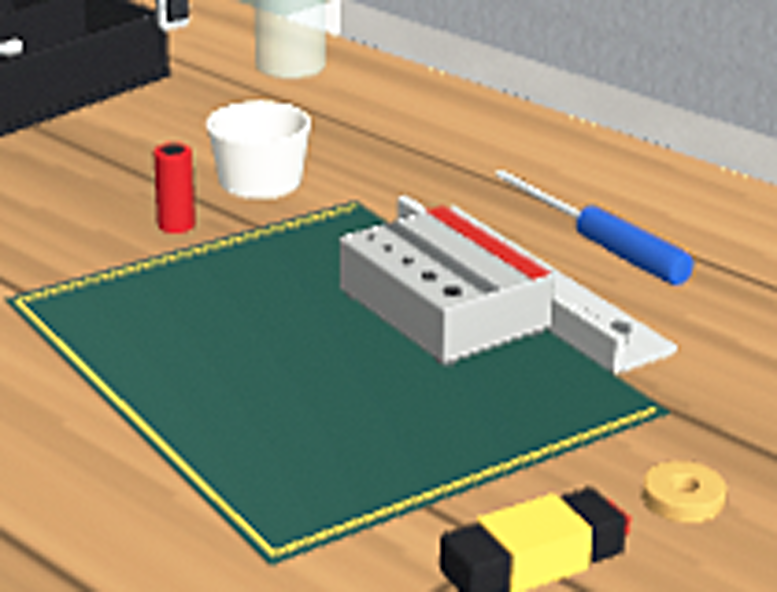

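```bash
python3 - <<'E'
from h import *
acc=[cam('top') for _ in range(4)];c=acc[0];im=np.mean([a['pixels'].astype(float) for a in acc],0)
R=im[...,2];G=im[...,1];B=im[...,0]
def edge(f,u,v0,s=3):  # max |grad| vertical near v0, subpixel centroid; f smoothed
    v=np.arange(int(v0)-s,int(v0)+s+2);g=np.diff(f[v,u]);w=np.abs(g)**2
    return u,(v[:-1]+.5)@w/w.sum()
Zp=lambda x,y:(255+(x+.5)/5-.5,120+(y+.5)/5-.5)
def seg(f,a,b,z,name,s=3,sel=None):
    a=Zp(*a);b=Zp(*b);us=np.arange(int(a[0])+2,int(b[0])-1)
    P=np.array([edge(f,u,a[1]+(b[1]-a[1])*(u-a[0])/(b[0]-a[0]),s) for u in us])
    W=(ray(c,P,z)[:,:2]-T)@RF*1e3
    p=np.polyfit(W[:,1],W[:,0],1);r=W[:,0]-np.polyval(p,W[:,1]);k=abs(r)<1.5;p=np.polyfit(W[k,1],W[k,0],1)
    print(name,'n',k.sum(),'angle deg',round(-np.degrees(np.arctan(p[0])),2),'x at y=-100,10,100',np.polyval(p,[-100,10,100]).round(1),'rms',np.std(r[k]).round(2),'yrange',W[:,1].min().round(0),W[:,1].max().round(0));return W[k]
wl=seg(R,(112,177),(225,215),.026,'fenceL',2)
wr=seg(R,(525,318),(660,362),.026,'fenceR',2)
W=np.r_[wl,wr];p=np.polyfit(W[:,1],W[:,0],1);print('fence all',-np.degrees(np.arctan(p[0])),np.polyval(p,[-100,10,100]).round(1))
seg(G,(240,211),(517,297),.045,'red outer')
seg(G,(232,240),(508,327),.045,'red inner')
seg(G,(168,402),(452,492),.045,'back')
P=ray(c,[Zp(243,211),Zp(518,297),Zp(455,492),Zp(168,402)],.045)[:,:2];print(((P-T)@RF*1e3).round(1))
P=ray(c,[Zp(108,175),Zp(662,360)],.026)[:,:2];print(((P-T)@RF*1e3).round(1))
E
```

```text
fenceL n 19 angle deg -0.29 x at y=-100,10,100 [-2.4 -1.8 -1.4] rms 0.07 yrange 76.0 117.0
fenceR n 24 angle deg -0.21 x at y=-100,10,100 [-1.7 -1.3 -0.9] rms 0.07 yrange -118.0 -67.0
fence all -0.08072396399205266 [-1.7 -1.5 -1.4]
red outer n 53 angle deg 0.41 x at y=-100,10,100 [-2.6 -3.3 -4. ] rms 0.24 yrange -55.0 59.0
red inner n 52 angle deg 0.52 x at y=-100,10,100 [-17.4 -18.4 -19.2] rms 0.14 yrange -56.0 56.0
back n 54 angle deg 0.52 x at y=-100,10,100 [-90.5 -91.5 -92.3] rms 0.05 yrange -57.0 57.0
[[ -3.8  60.5]
 [ -2.  -59.6]
 [-89.6 -61.9]
 [-92.2  61. ]]
[[  -0.2  124.2]
 [  -1.5 -124.3]]
```

Emit:
jog_arm --dp '[[0.2,-1.5,0],[0.2,-3.2,0],[0,-5,0],[-0.4,-6.7,0],[-0.5,-7.5,0]]' --angular '[[0,0,0.1],[0,0,0.1],[0,0,0.1],[0,0,0.1],[0,0,0.1]]' --claw '[0,0,0,0,0]'

```text
t: 11.8
eef_pos: [0.5325, 0.0874, 0.1614]
tool_rot: [0.001, 0.122, 0.992, -0.001]
contact_force: [0.1, 0.5, -0.0]
gripper_width: 0.003
```

Emit:
jog_arm --dp '[[0,0,1],[0,0,2.5],[0,0,4],[0,0,5.3],[0,0,5.7]]' --angular '[[0,0,0],[0,0,0],[0,0,0],[0,0,0],[0,0,0]]' --claw '[0,0,0,0,0]'

```text
t: 12.3
eef_pos: [0.5307, 0.092, 0.016]
tool_rot: [-0.002, 0.119, 0.993, -0.001]
contact_force: [0.0, -0.4, 0.8]
gripper_width: 0.001
```

```bash
python3 -c "
from h import *
st((-105,25),20)"
```

```text
t 12.3 F mm [-132.9   19.2] z 16.0 tool y rel F y -0.12 zdn [-0.004 -0.002 -1.   ] f [ 0.  -0.4  0.8] w 0.0
dp units [-1.11  0.23 -0.17]
```

Emit:
jog_arm --dp '[[-0.2,0.4,0],[-0.5,0.4,0],[-0.75,0.4,0],[-1.0,0.4,0],[-1.1,0.4,0]]' --angular '[[0,0,0],[0,0,0],[0,0,0],[0,0,0],[0,0,0]]' --claw '[0,0,0,0,0]'

```text
t: 12.8
eef_pos: [0.5636, 0.0975, 0.0195]
tool_rot: [0.001, 0.118, 0.993, 0.0]
contact_force: [-0.5, 0.4, -0.0]
gripper_width: -0.001
```

Emit:
jog_arm --dp '[[-0.05,0,0],[-0.1,0,0],[-0.15,0,0],[-0.2,0,0],[-0.2,0,0]]' --angular '[[0,0,0],[0,0,0],[0,0,0],[0,0,0],[0,0,0]]' --claw '[0,0,0,0,0]'

```text
t: 13.3
eef_pos: [0.5641, 0.0973, 0.0179]
tool_rot: [-0.003, 0.118, 0.993, -0.0]
contact_force: [-5.9, 1.5, 5.1]
gripper_width: 0.003
```

Emit:
jog_arm --dp '[[-0.05,0,0],[-0.1,0,0],[-0.15,0,0],[-0.2,0,0],[-0.2,0,0]]' --angular '[[0,0,0],[0,0,0],[0,0,0],[0,0,0],[0,0,0]]' --claw '[0,0,0,0,0]'

```text
t: 13.8
eef_pos: [0.5648, 0.0975, 0.0174]
tool_rot: [-0.006, 0.117, 0.993, -0.0]
contact_force: [-17.4, 5.5, 12.3]
gripper_width: -0.001
```

Emit:
jog_arm --dp '[[-0.05,0,0],[-0.1,0,0],[-0.1,0,0],[-0.1,0,0],[-0.1,0,0]]' --angular '[[0,0,0],[0,0,0],[0,0,0],[0,0,0],[0,0,0]]' --claw '[0,0,0,0,0]'

```text
t: 14.3
eef_pos: [0.5648, 0.0975, 0.017]
tool_rot: [-0.009, 0.116, 0.993, -0.001]
contact_force: [-23.4, 6.3, 17.1]
gripper_width: -0.003
```

Firm contact now; retreat and look.

Emit:
jog_arm --dp '[[0.4,0,0],[1,0,0],[1.6,0,-0.5],[2,0,-2],[2,0,-4]]' --angular '[[0,0,0],[0,0,0],[0,0,0],[0,0,0],[0,0,0]]' --claw '[0,0,0,0,0]'

```text
t: 14.8
eef_pos: [0.5224, 0.1065, 0.1175]
tool_rot: [-0.003, 0.117, 0.993, -0.001]
contact_force: [1.9, 1.1, 0.9]
gripper_width: -0.001
```

Emit:
jog_arm --dp '[[0,1,-1],[0,2.5,-2],[0,4.5,-2],[0,6.5,-2],[0,7.5,-2]]' --angular '[[0,0,0],[0,0,0],[0,0,0],[0,0,0],[0,0,0]]' --claw '[0,0,0,0,0]'

```text
t: 15.3
eef_pos: [0.5695, 0.2947, 0.1689]
tool_rot: [0.001, 0.116, 0.993, 0.002]
contact_force: [0.2, -0.2, -0.8]
gripper_width: -0.003
```

```bash
cat > m.py <<'E'
from h import *
st()
acc=[cam('top') for _ in range(4)];c=acc[0];im=np.mean([a['pixels'].astype(float) for a in acc],0)
R=im[...,2];G=im[...,1]
cv2.imwrite('pics/z11.png',cv2.resize(im[120:235,255:410].astype('uint8'),None,fx=5,fy=5,interpolation=cv2.INTER_CUBIC))
def edge(f,u,v0,s=3):
    v=np.arange(int(v0)-s,int(v0)+s+2);g=np.diff(f[v,u]);w=np.abs(g)**2
    return u,(v[:-1]+.5)@w/w.sum()
Zp=lambda x,y:(255+(x+.5)/5-.5,120+(y+.5)/5-.5)
def seg(f,a,b,z,name,s=3):
    a=Zp(*a);b=Zp(*b);us=np.arange(int(a[0])+2,int(b[0])-1)
    P=np.array([edge(f,u,a[1]+(b[1]-a[1])*(u-a[0])/(b[0]-a[0]),s) for u in us])
    W=(ray(c,P,z)[:,:2]-T)@RF*1e3
    p=np.polyfit(W[:,1],W[:,0],1);r=W[:,0]-np.polyval(p,W[:,1]);k=abs(r)<1.5;p=np.polyfit(W[k,1],W[k,0],1)
    print(name,'deg',round(-np.degrees(np.arctan(p[0])),2),'x at -60,0,60',np.polyval(p,[-60,0,60]).round(1),'rms',np.std(r[k]).round(2));return W[k]
wl=seg(R,(112,177),(225,215),.026,'fenceL',2)
wr=seg(R,(525,318),(660,362),.026,'fenceR',2)
W=np.r_[wl,wr];p=np.polyfit(W[:,1],W[:,0],1);print('fence all',-np.degrees(np.arctan(p[0])),np.polyval(p,[-60,0,60]).round(1))
seg(G,(240,209),(517,297),.045,'red outer')
seg(G,(232,238),(508,327),.045,'red inner')
seg(G,(168,400),(452,492),.045,'back')
c=cam('side');cv2.imwrite('pics/s11.png',cv2.resize(c['pixels'][150:310,220:430],None,fx=3.7,fy=3.7,interpolation=cv2.INTER_CUBIC))
E
python3 m.py
```

```text
t 15.3 F mm [-142.8  225.4] z 168.9 tool y rel F y 0.31 zdn [ 0.002  0.003 -1.   ] f [ 0.2 -0.2 -0.8] w -0.0
fenceL deg -0.29 x at -60,0,60 [-2.2 -1.9 -1.6] rms 0.07
fenceR deg -0.24 x at -60,0,60 [-1.5 -1.2 -1. ] rms 0.07
fence all -0.08049188421677733 [-1.6 -1.5 -1.4]
red outer deg 0.22 x at -60,0,60 [-2.6 -2.8 -3. ] rms 0.21
red inner deg 0.17 x at -60,0,60 [-17.7 -17.9 -18. ] rms 0.1
back deg 0.05 x at -60,0,60 [-90.8 -90.9 -90.9] rms 0.05
```

View pics/z11.png

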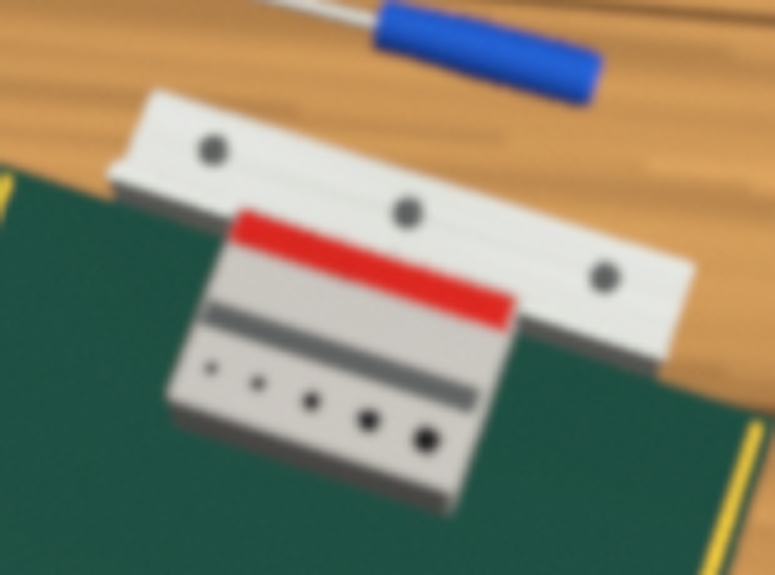

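View pics/s11.png

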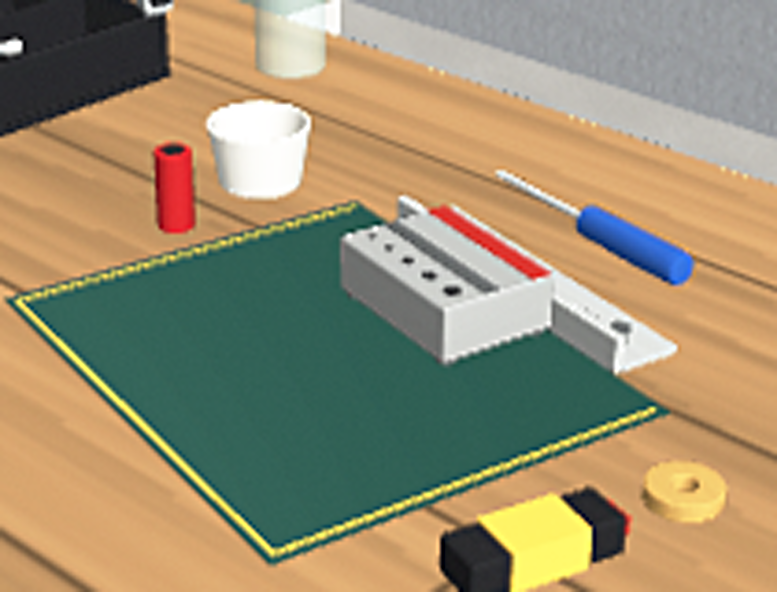

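```bash
python3 -c "
from h import *
print(hand_in())"
```

```text
the job is handed in; nothing more can be done
None
```

I pushed the block round until its red side lay against the steel fence, and handed the job in at about 15.6 s. It took one push on its left end and two on its back near the left corner. I then pushed straight in with both fingers open and finished with a single press to close a gap of about 1 mm at the left end.

**Last checks:**
- **Flat against the fence:** the final press reached about 24 N with the block no longer moving. The block's back edge is within 0.15° of the fence line and about 89.4 mm in front of its face, against a 90 mm deep block. The two red-band edges read 0.25 to 0.3° off the fence line, and the red outer edge about 1.3 mm short of the face. That disagrees slightly, but I put it within the camera's calibration error of about 2 mm and took the block as seated.
- **Ends:** measured just before the final press, the block spans about ±61 mm along the fence's ±125 mm, so neither end sticks out.
- **Other things:** the last side and top pictures show the tub, tube, battery, gear and screwdriver where they were. The gripper was clear, about 170 mm up.

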